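# Gauge the opening of a small press with a wedge blade

## Task

Check the opening of the small press with the wedge gauge: take the gauge by its wooden block, lay its steel blade flat on the press's lower plate and slide it, thin end first and square to the front edge, in under the sprung upper plate until it drags snugly between the two plates, without forcing it further and jacking the upper plate up. Finish while holding it there: keep the block gripped and the blade still at that snug depth. Leave the other things on the table where they are.

Things in the scene. Friction and masses are not known exactly. Their poses are not given: they have to be found in the camera images.
- gauge: Wedge gauge, loose, about 0.14 kg. Wooden grip block 36 (x) x 26 (y) x 48 (z) mm; from its face a flat-bottomed steel blade 20 mm wide runs 110 mm along +x, thinning evenly from 9.6 mm at the block to 3 mm at the tip. Origin: centre of the block's underside, level with the blade's underside; z up. Starts flat on the table, blade roughly to the robot's left. Grip the block across its 26 mm.
- gauge_tip (a point): Middle of the underside of the blade's tip, 128 mm from the gauge's origin along its x; axes as the gauge's.
- press: Press, fixed: base 120 (x) x 116 (y) x 20 mm high whose flat top is the lower plate; two posts 10 mm thick at x = +10, y = +-50 mm, up to 86 mm above the table. Origin: centre of the underside; +x points into the press, away from the robot. The front 25 mm of the lower plate (x = -60 to -35 mm) lies open in front of the upper plate.
- press_mouth (a point): On the lower plate's top (20 mm above the table), under the middle of the upper plate's front edge; x points into the opening, y along the edge, z up. The tip's x here is the depth of insertion. The posts leave the whole width between y = -40 and +40 mm free.
- crosshead: Crosshead bar on the two posts, top 52 mm above its origin; from it hangs the upper plate, steel, 90 (x) x 84 (y) x 11 mm. Set to another height each time, fixed in use. Origin: centre of the upper plate's underside at rest, 10 mm beyond the press's origin in x; its height over the lower plate is the opening, 4.5 to 7 mm, so the flat blade first touches 25 to 67 mm deep.
- platen (a joint): Lift of the sprung upper plate off its stops, in m: 0 at rest, 0.006 at most, straight up. It bears down with 4 N at first touch, plus 4 N per mm of lift. Friction is about 0.6 on each plate: drag starts near 5 N and grows 0.3 N per mm of insertion. Snug: touching, lifted less than 1.8 mm (up to about 30 mm of insertion past first touch); over 3 mm is forcing.
- weight: Bystander: felt-covered block weight, 34 x 56 x 23 mm, right of the press. Leave alone. Origin: centre of the underside.
- dish: Bystander: small glass dish, 57 mm across, 12 mm high, on bare wood further right. Leave alone. Origin: centre of the underside.

How it is judged:
On the way, in this order (a step that is already met when the one before it is completed fails the run):
1. the gauge is picked up clear of the table (height (world z) of gauge above 0.03 m and contact force between the fingers and gauge above 1 N), for 0.1 s.
2. the blade's tip is in the opening, 8 mm or more under the upper plate's front edge (x of gauge_tip in the frame of press_mouth above 0.008 m and z of gauge_tip in the frame of press_mouth between -0.003 and 0.008 m and contact force between the fingers and gauge above 1 N).
At the end, for the whole second after the job is handed in: Still held by the fingers (over 2 N) and at rest; blade flat (0.08 rad) between the plates, over 15 mm in, within 30 mm of the middle and 0.2 rad of square, bearing on the lower plate (over 0.5 N) and the upper (over 1 N), which is lifted less than 1.8 mm (contact force between the fingers and gauge above 2 N and contact force between gauge and crosshead above 1 N and contact force between gauge and press above 0.5 N and value of joint platen below 0.0018 m and x of gauge_tip in the frame of press_mouth above 0.015 m and y of gauge_tip in the frame of press_mouth between -0.03 and 0.03 m and z of gauge_tip in the frame of press_mouth between -0.003 and 0.004 m and angle between the x axis of gauge and the x axis of press, either way round below 0.2 rad and angle between gauge's own z axis and vertical below 0.08 rad and linear speed of gauge below 0.01 m/s); the arm keeps its last pose, push and grip.
It fails at once if the gauge is forced: the upper plate is jacked up by more than 3 mm (value of joint platen above 0.003 m).
It fails at once if a bystander (weight) is moved by more than 20 mm (distance of weight from where it was at the start of the episode above 0.02 m).
It fails at once if a bystander (dish) is moved by more than 20 mm (distance of dish from where it was at the start of the episode above 0.02 m).
It also fails if it takes over 64 s, if anything falls off the work surface, if the arm or the gripper's body presses on something with over 40 N, if the wrist force passes 120 N, or if a joint passes its speed limit or range.

## Robot

A 7-joint arm with a two-finger parallel gripper is mounted at the origin on a cart in front of the work surface, level with it; the furniture and walls round the work are solid. World frame = base frame: x ahead of the robot, y to its left, z up, the work surface at z = 0. Lengths are in m, angles in rad, forces in N, time in s.
With the tool pointing down it reaches from about 0.35 to 0.9 m from the base axis. Payload 8.1 kg.
Tool frame: the origin (TCP) lies at the very end of the fingers, on their centre line; the grasp point (between the pads) lies 19 mm behind it (arm.tcp_to_grasp is the z of the grasp point in the tool frame, in m); z points along the fingers, y is the line along which they close (so a half turn about z gives the same grasp; the last joint's range is limited). The gripper opens to 92 mm and grips with 3 to 60 N. Pads are 19 mm wide; open, the fingers measure 130 mm over their backs; the gripper's body (75 mm by 190 mm) begins 47 mm behind the grasp point.
Start: joints at [-1.336, 0.434, 0.025, 1.573, -0.012, 1.134, -0.075], TCP at [0.207, 0.59, 0.227] pointing down, gripper open.
Joint ranges: [-2.62, 2.62], [-0.44, 2.09], [-1.27, 1.32], [0.08, 2.57], [-1.32, 4.46], [0.12, 2], [-2.74, 2.74]. Speed limits (rad/s): [2.22, 2.22, 3.01, 3.01, 3.14, 3.14, 3.14].

## Interface

Orientations are given as a rotation vector (axis times angle).
In Python, from cell import readout, vision, sign_off, arm gives the robot as it stands. The module is installed in compiled form; this text tells all that it offers.
- The arm moves only by the shell command python3 -m creep 'ROWS' [FORCE]. ROWS is JSON, a list of rows, each a list of 5 numbers: the shift along the tool's x, y, z in units of 4 cm (1.0 is 4 cm), then the turn about the tool's z in units of 4 degrees (1.0 is 4 degrees), then the opening, from 0 (shut) to 1 (fully open). A call has 1 to 12 rows; each row shifts and turns the commanded pose from where the row before left it, along the tool's axes as they then stand; what a row does not reach is not made up. A row lasts 1/8 s, in which the tool goes at most 62.5 mm and 10.7 degrees, less where a joint would pass 70% of its speed; a pose out of reach is approached as far as the arm can. A call with a number of a shift or a turn outside -1 to 1 is refused whole. A call with a gripper value outside its range is refused whole. The fingers move at their own pace and stop on an object; FORCE is the grip in N (left out, the last holds). Time passes only in rows, so rows that do not move let the fingers close. It gives the time, the measured TCP pose, the force, the opening and the grip force at its end, in the units of the state.
- readout.observe(): the state, without advancing time (a new reading comes with each control period).
- vision.get_image(name): name is "scene" or "top" or "wrist"; returns a dict with "pixels" (400x640x3 uint8, blue, green, red), "z_map" (400x640 float32, m along the optical axis (not along the pixel's ray), 0 where there is no reading), "camera_matrix" (3x3 intrinsics, pixels), "position" and "rotation" of the camera in the world. Camera axes: x right, y up, looking along -z (the intrinsics and any distortion apply to the point x, -y, -z); pixel columns grow to the right and rows downward; lengths in m; the calibration is good to about 2 mm. A picture is of the moment at which its call begins.
- sign_off(): hands the job in; it is judged then, once.
The state is a dict: "clock": time; "joints": joint angles; "dq": joint speeds; "joint_efforts": joint torques, N m; "position": TCP position; "ee_rot": TCP orientation; "force": force on the tool from outside, world axes, zero at the start; "ft_torque": the same for the moment, N m; "width": opening from 0.0 (shut) to 1.0 (fully open); "gripper_force": force on a finger pad.
Only numpy, scipy, OpenCV 4.12 (cv2) and the standard library are available. Lean on these libraries where they do the work, as an engineer would, in place of code of your own. Each camera call takes 0.05 s, during which the arm holds its last target. There are 200 camera calls.

## Working session

There is one attempt and no reset: what is moved stays moved. The work goes in short steps, Python scripts to look and compute and a shell command to move; the robot and the scene stay as the last step left them, time stands still between calls to the robot, and variables do not carry over. Pictures are saved under pics/ and viewed, at most 10 in all, crops included, and the job is handed in when it is done.

```bash
mkdir -p pics
cat > h.py <<'E'
import numpy as np, cv2
from cell import readout, vision, arm
from scipy.spatial.transform import Rotation as R
def shot(name,f=None):
    d=vision.get_image(name)
    if f: cv2.imwrite('pics/'+f,d['pixels'])
    np.savez('last_'+name,**{k:np.asarray(v) for k,v in d.items()})
    return d
def cloud(d):
    K=np.asarray(d['camera_matrix']);z=d['z_map'];v,u=np.mgrid[:z.shape[0],:z.shape[1]]
    P=np.stack([(u-K[0,2])/K[0,0]*z,-(v-K[1,2])/K[1,1]*z,-z],-1)
    r=np.asarray(d['rotation']); r=r if r.shape==(3,3) else R.from_rotvec(r).as_matrix()
    return P@r.T+np.asarray(d['position'])
E
python3 - <<'E'
from h import *
s=readout.observe();print(s);print(R.from_rotvec(s['ee_rot']).as_matrix().round(3),arm.tcp_to_grasp)
for n in('top','scene'):
    d=shot(n,n+'.png');print(n,d['position'],d['rotation'],d['camera_matrix'])
E
```

```text
{'clock': 0.0, 'joints': array([-1.33563145,  0.43523885,  0.02497938,  1.5741145 , -0.011603  ,
        1.13400591, -0.07508638]), 'dq': array([-0.00034726, -0.0018049 , -0.00199456, -0.00090255, -0.00265779,
        0.00039991, -0.00122051]), 'joint_efforts': array([ 5.77567207e-04, -6.67885709e+01,  9.85260867e-01, -3.14428961e+01,
       -6.03842712e-02,  4.33325849e-02,  1.76961130e-04]), 'position': array([0.20699556, 0.58916951, 0.22592847]), 'ee_rot': array([-5.28118189e-01, -3.09675539e+00,  2.53922893e-03]), 'force': array([-0.0132512 , -0.86230784, -0.59940452]), 'ft_torque': array([0.01398874, 0.02878961, 0.0517498 ]), 'gripper_force': 0.0, 'width': 0.9993341293838656}
[[-0.943  0.331 -0.   ]
 [ 0.331  0.943 -0.002]
 [-0.    -0.002 -1.   ]] -0.0188
top [0.35567604 0.29309561 0.87096805] [ 0.16790946 -0.16569892 -1.50274303] [[390.52719992   0.         319.76427398]
 [  0.         390.52719992 197.93101296]
 [  0.           0.           1.        ]]
scene [ 0.16613211 -0.35300469  0.79056453] [ 0.78736724 -0.19486369 -0.50581634] [[488.61129613   0.         322.10465302]
 [  0.         488.61129613 199.67579951]
 [  0.           0.           1.        ]]
```

View pics/top.png

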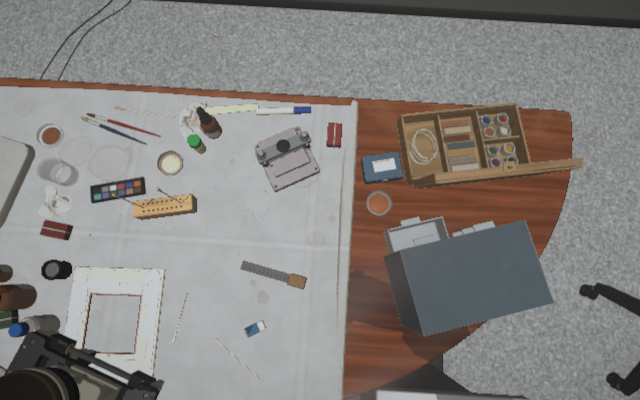

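View pics/scene.png

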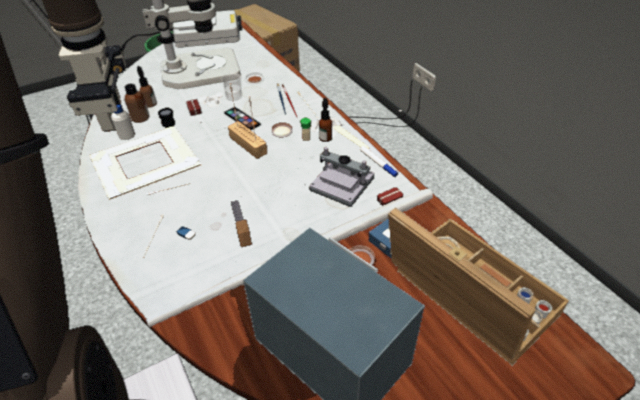

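The top view shows the gauge with its block at about (298,281) and tip at about (242,266). The press is at about (287,160) with its open plate facing the robot. I'll enlarge both and compute geometry.

Run:
```python
from h import *
d=dict(np.load('last_top.npz'));C=cloud(d);im=d['pixels']
a=cv2.resize(im[115:205,230:360],None,fx=6,fy=6,interpolation=2)[:, :780]
cv2.imwrite('pics/press.png',a)
for nm,(u0,u1,v0,v1),(za,zb) in [('block',(230,320,250,300),(.035,.06)),('gauge',(230,320,250,300),(.0025,.06)),('base',(240,330,115,205),(.012,.026)),('upper',(240,330,115,205),(.03,.045)),('press all',(240,330,115,205),(.012,.2))]:
    P=C[v0:v1,u0:u1].reshape(-1,3);P=P[(P[:,2]>za)&(P[:,2]<zb)]
    r=cv2.minAreaRect((P[:,:2]*1000).astype(np.float32));print(nm,len(P),r,cv2.boxPoints(r).round(0).tolist(),np.percentile(P[:,2],[5,50,95]).round(4))
P=C[115:205,240:330,2];print(np.histogram(P[P>.01],bins=np.arange(.01,.12,.004)))
print('table',np.median(C[300:320,250:300,2]))
```

```text
block 224 ((358.3979187011719, 337.70941162109375), (35.80946350097656, 26.125925064086914), 78.10050201416016) [[342.0, 323.0], [367.0, 317.0], [375.0, 353.0], [349.0, 358.0]] [0.0463 0.0493 0.0519]
gauge 2652 ((368.3010559082031, 389.52093505859375), (104.93536376953125, 196.58767700195312), 3.52030873298645) [[310.0, 484.0], [322.0, 288.0], [427.0, 295.0], [415.0, 491.0]] [0.0026 0.004  0.049 ]
base 1003 ((646.4219360351562, 353.1221008300781), (119.11773681640625, 182.96087646484375), 28.560903549194336) [[550.0, 405.0], [638.0, 244.0], [742.0, 301.0], [655.0, 462.0]] [0.0159 0.0211 0.024 ]
upper 970 ((641.6756591796875, 383.4261474609375), (91.94901275634766, 91.83238983154297), 28.39197540283203) [[579.0, 402.0], [623.0, 321.0], [704.0, 365.0], [660.0, 446.0]] [0.035  0.0377 0.0401]
press all 2753 ((645.6768188476562, 354.4909362792969), (119.11773681640625, 186.07785034179688), 28.560903549194336) [[549.0, 408.0], [638.0, 244.0], [742.0, 301.0], [654.0, 465.0]] [0.0187 0.0371 0.0763]
(array([ 30,  88, 600, 300,  13,  28, 554, 387,   1,   0,   0,   2,  23,
        54, 284, 223,  89,  56,   9,  27,   0,   0,   0,   0,   0,   0,
         0]), array([0.01 , 0.014, 0.018, 0.022, 0.026, 0.03 , 0.034, 0.038, 0.042,
       0.046, 0.05 , 0.054, 0.058, 0.062, 0.066, 0.07 , 0.074, 0.078,
       0.082, 0.086, 0.09 , 0.094, 0.098, 0.102, 0.106, 0.11 , 0.114,
       0.118]))
table 0.00252191139053648
```

View pics/press.png

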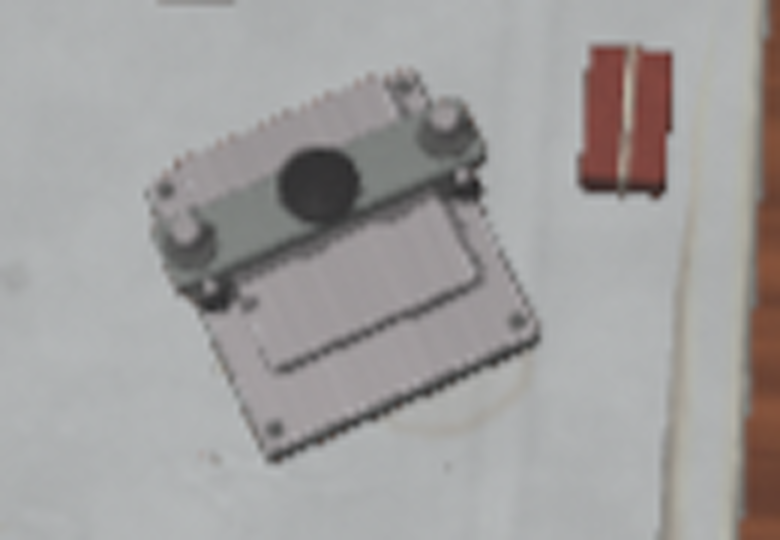

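The crop shows the upper plate's front edge running from (280,372) to (480,278), and the base's front edge from (270,458) to (540,338). Next I convert these to world coordinates.

```bash
cat >> h.py <<'E'
def ray(d,u,v,z):
    K=np.asarray(d['camera_matrix']);r=R.from_rotvec(d['rotation']).as_matrix()
    q=r@np.array([(u-K[0,2])/K[0,0],-(v-K[1,2])/K[1,1],-1]);p=np.asarray(d['position']);return p+q*(z-p[2])/q[2]
def todo(x,y,z,yaw):
    "remaining shift (units, tool axes now) and turn to TCP x,y,z with tool-y world angle yaw deg"
    s=readout.observe();M=R.from_rotvec(s['ee_rot']).as_matrix()
    t=np.degrees(np.arctan2(M[1,1],M[0,1]));dt=(t-yaw+180)%360-180
    e=np.array([x,y,z])-s['position'];print('pos',s['position'].round(4),'tooly',t.round(2),'tilt',M[:,2].round(3),'w',round(s['width'],3),'F',np.round(s['force'],1),'t',s['clock'])
    for a in (t,yaw):
        c,n=np.cos(np.radians(a)),np.sin(np.radians(a));print('units in axes',round(a,1),(np.array([n*e[0]-c*e[1],c*e[0]+n*e[1],-e[2]])/.04).round(3),'turn units',round(dt/4,2))
E
python3 - <<'E'
from h import *
d=dict(np.load('last_top.npz'));C=cloud(d)
c=lambda u,v,z:ray(d,230+u/6,115+v/6,z)[:2]*1000
for n,p,q,z in(('upper',(280,372),(480,278),.037),('base',(272,455),(540,335),.020)):
    a,b=c(*p,z),c(*q,z);e=a-b;print(n,a.round(),b.round(),'mid',((a+b)/2).round(1),'len',np.hypot(*e).round(),'yaw',np.degrees(np.arctan2(e[1],e[0]))-90)
P=C[115:205,240:330].reshape(-1,3);P=P[(P[:,2]>.034)&(P[:,2]<.042)];print(np.median(P[:,2]))
# gauge mask: dark/brown vs table
im=d['pixels'][255:295,235:315].astype(int);g=(im.max(-1)<135).astype(np.uint8)
n,l,st,ce=cv2.connectedComponentsWithStats(g);k=1+st[1:,4].argmax();v,u=np.nonzero(l==k)
r=cv2.minAreaRect(np.stack([u+235,v+255],1).astype(np.float32));print(r,cv2.boxPoints(r).round(1).tolist())
bl=np.array([358.4,337.7])
tip=(l==k)&(np.arange(80)[None]<st[k,0]+3);v,u=np.nonzero(tip);t=ray(d,u.mean()+235,v.mean()+255,.003)[:2]*1000
print('tip',t,'len',np.hypot(*(t-bl)),'yaw',np.degrees(np.arctan2(*(t-bl)[::-1])))
todo(.358,.338,.15,-11)
E
```

```text
upper [578. 398.] [619. 327.] mid [598.7 362.3] len 82.0 yaw 29.797647966470578
base [551. 400.] [603. 303.] mid [577.  351.8] len 110.0 yaw 28.52856182726201
0.037694377204616436
((272.9622497558594, 273.632080078125), (66.48250579833984, 12.774530410766602), 15.945395469665527) [[239.1999969482422, 270.6000061035156], [242.8000030517578, 258.3999938964844], [306.70001220703125, 276.6000061035156], [303.20001220703125, 288.8999938964844]]
tip [381.48190277 461.76977164] len 126.19858347342927 yaw 79.4611936381248
pos [0.207  0.5893 0.226 ] tooly 70.64 tilt [-0.    -0.001 -1.   ] w 0.997 F [-0.2  0.6  0. ] t 0.1
units in axes 70.6 [ 5.643 -4.675  1.901] turn units 20.41
units in axes -11 [5.446 4.903 1.901] turn units 20.41
```

```bash
python3 -m creep '[[0.7,-0.58,0.15,0,0.7],[0.7,-0.58,0.15,0,0.7],[0.7,-0.58,0.15,0,0.7],[0.7,-0.58,0.15,0,0.7],[0.7,-0.58,0.15,0,0.7],[0.7,-0.58,0.15,0,0.7],[0.7,-0.58,0.15,0,0.7],[0.7,-0.58,0.15,0,0.7],[0,0,0,1,0.7],[0,0,0,1,0.7],[0,0,0,1,0.7],[0,0,0,1,0.7]]'
python3 -m creep '[[0,0,0,1,0.7],[0,0,0,1,0.7],[0,0,0,1,0.7],[0,0,0,1,0.7],[0,0,0,1,0.7],[0,0,0,1,0.7],[0,0,0,1,0.7],[0,0,0,1,0.7],[0,0,0,1,0.7],[0,0,0,1,0.7],[0,0,0,1,0.7],[0,0,0,1,0.7]]'
python3 -m creep '[[0,0,0,1,0.7],[0,0,0,1,0.7],[0,0,0,1,0.7],[0,0,0,1,0.7],[0,0,0,0.3,0.7]]'
python3 - <<'E'
from h import *
todo(.358,.338,.15,-10.7)
shot('wrist','w1.png')
E
```

```text
clock: 1.6
position: [-0.0657, 0.4885, 0.1784]
ee_rot: [0.957, 2.992, -0.001]
force: [-0.0, 0.0, -0.3]
width: 0.7
gripper_force: 0.0
clock: 3.1
position: [-0.0656, 0.4885, 0.1785]
ee_rot: [2.091, 2.344, -0.001]
force: [0.1, 0.5, -0.3]
width: 0.701
gripper_force: 0.0
clock: 3.72
position: [-0.0657, 0.4886, 0.1785]
ee_rot: [2.416, 2.007, -0.0]
force: [0.4, -0.5, 0.1]
width: 0.697
gripper_force: 0.0
pos [-0.0657  0.4886  0.1785] tooly -10.59 tilt [ 0.    -0.001 -1.   ] w 0.697 F [ 0.4 -0.5  0.1] t 3.725
units in axes -10.6 [ 1.755 11.103  0.713] turn units 0.03
units in axes -10.7 [ 1.733 11.107  0.713] turn units 0.03
```

View pics/w1.png

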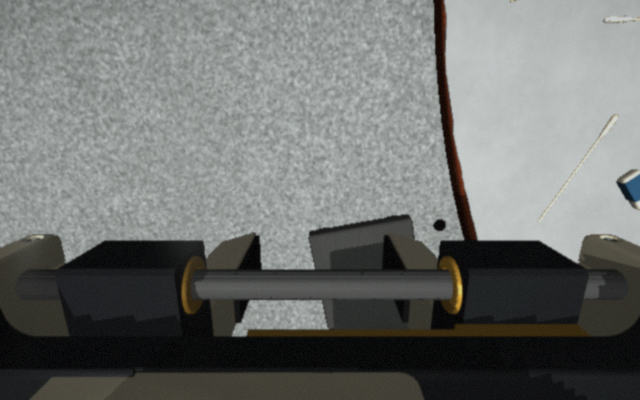

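The wrist view shows the floor and table edge, because the tool went the wrong way: my helper had the tool x sign flipped. Nothing was touched. I'll fix the helper and continue.

```bash
sed -i 's/\[n\*e\[0\]-c\*e\[1\]/[-n*e[0]+c*e[1]/' h.py
python3 -m creep '[[-0.15,0.93,0,0,0.7],[-0.15,0.93,0,0,0.7],[-0.15,0.93,0,0,0.7],[-0.15,0.93,0,0,0.7],[-0.15,0.93,0,0,0.7],[-0.15,0.93,0,0,0.7],[-0.15,0.93,0,0,0.7],[-0.15,0.93,0,0,0.7],[-0.15,0.93,0,0,0.7],[-0.15,0.93,0,0,0.7],[-0.15,0.93,0,0,0.7],[-0.1,0.87,0,0,0.7]]'
python3 - <<'E'
from h import *
todo(.358,.338,.05,-10.7)
shot('wrist','w2.png')
E
```

```text
clock: 5.28
position: [0.3591, 0.338, 0.1787]
ee_rot: [-2.415, -2.009, 0.0]
force: [0.1, 1.0, 0.2]
width: 0.7
gripper_force: 0.0
pos [0.3591 0.338  0.1787] tooly -10.5 tilt [-0.  0. -1.] w 0.7 F [0.1 1.  0.2] t 5.275
units in axes -10.5 [-0.005 -0.027  3.218] turn units 0.05
units in axes -10.7 [-0.005 -0.027  3.218] turn units 0.05
```

View pics/w2.png

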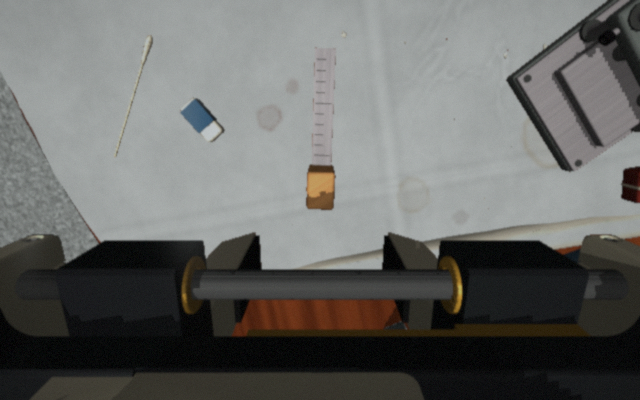

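The wrist view shows the gauge centred: tip at about (325,48), blade root at (321,163), block top at about (320,181). A quick check of position and yaw from here follows.

Run:
```python
from h import *
d=dict(np.load('last_wrist.npz'))
t=ray(d,324.5,47,.003);r=ray(d,321.5,163,.0096);e=(t-r)[:2];u=e/np.hypot(*e)
print(t,r,np.hypot(*e),'yaw',np.degrees(np.arctan2(e[1],e[0])),'centre',r[:2]-.018*u,t[:2]-.128*u)
C=cloud(d);P=C[150:215,295:350].reshape(-1,3);P=P[(P[:,2]>.044)&(P[:,2]<.055)];q=cv2.minAreaRect((P[:,:2]*1000).astype(np.float32));print(q,np.median(P[:,2]))
P=C[0:200,480:].reshape(-1,3)
for a,b in((.016,.025),(.03,.045)):
    Q=P[(P[:,2]>a)&(P[:,2]<b)];print(np.median(Q[:,2]),len(Q))
for p,q,z in(((511,77),(572,169),.02),((555,76),(605,144),.037)):
    a,b=ray(d,*p,z)[:2],ray(d,*q,z)[:2];e=a-b;print(a,b,'mid',(a+b)/2,np.hypot(*e),'yaw',np.degrees(np.arctan2(e[1],e[0]))-90)
```

```text
[0.38671349 0.46297979 0.003     ] [0.36416795 0.35664223 0.0096    ] 0.10870132129509479 yaw 78.02949743607837 centre [0.36043461 0.33903365] [0.36016525 0.33776322]
((359.5281982421875, 337.73614501953125), (35.99974822998047, 25.985746383666992), 77.20640563964844) 0.04782273619973773
0.020122721182389836 5645
0.036481015686653934 5746
[0.54894246 0.4045045 ] [0.60554646 0.30761025] mid [0.57724446 0.35605738] 0.1122163493315734 yaw 30.292761034657772
[0.57691246 0.39863719] [0.62218483 0.33109113] mid [0.59954864 0.36486416] 0.08131456307780922 yaw 33.831752582896044
```

```bash
python3 -m creep '[[0,0.02,0.9,0.35,0.7],[0,0,0.9,0,0.7],[0,0,0.9,0,0.7],[0,0,0.9,0,0.7],[0,0,0.5,0,0.7],[0,0,0.14,0,0.7],[0,0,0,0,0.2],[0,0,0,0,0.2],[0,0,0,0,0.2],[0,0,0,0,0.2],[0,0,0,0,0.2],[0,0,0,0,0.2]]' 30
python3 -m creep '[[0,0,0,0,0.1],[0,0,0,0,0.1],[0,0,0,0,0.1],[0,0,0,0,0.1]]' 30
python3 -c "
from h import *
todo(.36,.338,.009,-12)"
```

```text
clock: 6.82
position: [0.3588, 0.3387, 0.0095]
ee_rot: [-2.44, -1.978, -0.001]
force: [-1.6, 0.1, 6.3]
width: 0.282
gripper_force: 30.0
clock: 7.32
position: [0.3588, 0.3387, 0.0095]
ee_rot: [-2.44, -1.978, -0.001]
force: [-1.4, -0.8, 6.7]
width: 0.283
gripper_force: 30.0
pos [0.3588 0.3387 0.0095] tooly -11.96 tilt [ 0.     0.001 -1.   ] w 0.283 F [-1.4 -0.8  6.7] t 7.325
units in axes -12.0 [-0.012  0.033  0.013] turn units 0.01
units in axes -12 [-0.012  0.033  0.013] turn units 0.01
```

```bash
python3 -m creep '[[0,0,-0.5,0,0.1],[0,0,-0.8,0,0.1],[0,0,-0.7,0,0.1],[0,0,0,1,0.1],[0,0,0,1,0.1],[0,0,0,1,0.1],[0,0,0,1,0.1],[0,0,0,1,0.1],[0,0,0,1,0.1],[0,0,0,1,0.1],[0,0,0,1,0.1],[0,0,0,1,0.1]]' 40
python3 -m creep '[[0,0,0,1,0.1],[0,0,0,1,0.1],[0,0,0,1,0.1],[0,0,0,0.2,0.1],[0,0,0,0,0.1]]'
python3 -c "
from h import *
todo(.480,.297,.07,-60.7)"
```

```text
clock: 8.82
position: [0.3585, 0.3383, 0.089]
ee_rot: [2.934, 1.123, -0.001]
force: [0.0, 0.3, -0.5]
width: 0.283
gripper_force: 40.0
clock: 9.45
position: [0.3586, 0.3384, 0.0891]
ee_rot: [3.039, 0.795, -0.0]
force: [-0.2, 0.4, -1.0]
width: 0.282
gripper_force: 40.0
pos [0.3586 0.3384 0.0891] tooly -60.69 tilt [-0. -0. -1.] w 0.282 F [-0.2  0.4 -1. ] t 9.45
units in axes -60.7 [2.139 2.389 0.476] turn units 0.0
units in axes -60.7 [2.139 2.389 0.476] turn units 0.0
```

```bash
python3 -m creep '[[0.535,0.597,0.12,0,0.1],[0.535,0.597,0.12,0,0.1],[0.535,0.597,0.12,0,0.1],[0.535,0.597,0.12,0,0.1],[0,0,0.2,0,0.1],[0,0,0,0,0.1]]'
python3 - <<'E'
from h import *
todo(.480,.297,.0315,-60.7)
d=shot('wrist','w3.png');cv2.imwrite('pics/w3c.png',cv2.resize(d['pixels'][:240,180:500],None,fx=2.5,fy=2.5,interpolation=2))
E
```

```text
clock: 10.2
position: [0.4789, 0.2968, 0.0611]
ee_rot: [3.039, 0.794, -0.003]
force: [0.1, -0.6, -1.8]
width: 0.279
gripper_force: 40.0
pos [0.4789 0.2968 0.0611] tooly -60.72 tilt [-0.002 -0.001 -1.   ] w 0.279 F [ 0.1 -0.6 -1.8] t 10.2
units in axes -60.7 [0.026 0.01  0.74 ] turn units -0.01
units in axes -60.7 [0.026 0.01  0.74 ] turn units -0.01
```

View pics/w3c.png

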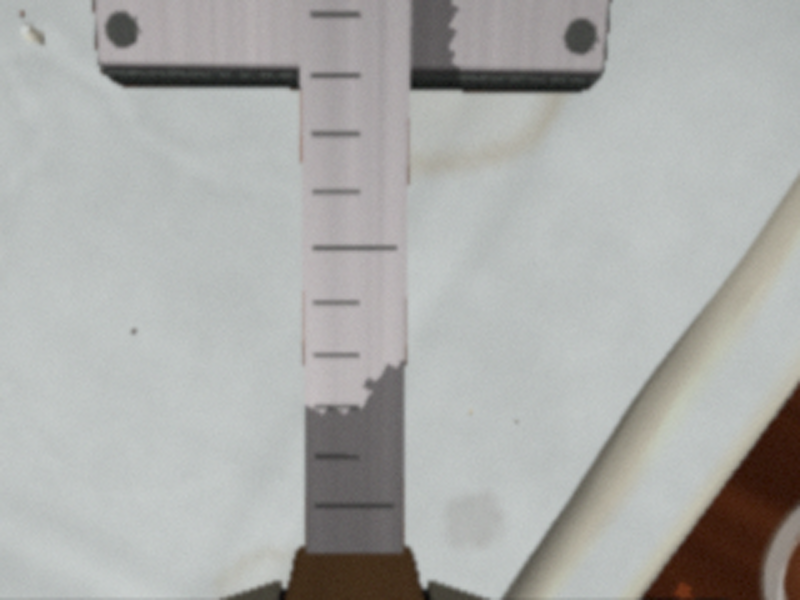

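The blade is square to the base's front edge (edge from (100,67) to (605,73) in the crop) and centred. I'll check the depth reference and blade pitch numerically.

```bash
python3 - <<'E'
from h import *
d=dict(np.load('last_wrist.npz'));C=cloud(d)
u=np.array([.872,.489]);o=np.array([.4789,.2968])
f=ray(d,180+352/2.5,67/2.5,.02)[:2];print('front edge along gauge x from TCP (expect ~%.3f)'%.111,(f-o)@u,'lat',(f-o)@[-u[1],u[0]])
B=C[5:215,312:332].reshape(-1,3);s=(B[:,:2]-o)@u;k=(B[:,2]>.045)&(B[:,2]<.07)&(s<.126)&(s>.022)
p=np.polyfit(s[k],B[k,2],1);print('slope deg',np.degrees(p[0]),'expect',-3.43,'z at root',np.polyval(p,.018),'expect',.0516+.0096,'tip',np.polyval(p,.128),s[k].max())
todo(.480,.297,.0315,-60.7)
E
python3 -m creep '[[0,0,0.3,0,0.1],[0,0,0.3,0,0.1],[0,0,0.12,0,0.1],[0,0,0,0,0.1]]'
```

```text
front edge along gauge x from TCP (expect ~0.111) 0.11667263138142275 lat -0.0007776046150223004
slope deg -3.58153025659234 expect -3.43 z at root 0.061112416025499224 expect 0.0612 tip 0.05423637154939252 0.11820096873452862
pos [0.4788 0.2972 0.0615] tooly -60.69 tilt [-0.002 -0.    -1.   ] w 0.28 F [-0.4 -0.2 -0.5] t 10.25
units in axes -60.7 [0.024 0.02  0.749] turn units 0.0
units in axes -60.7 [0.024 0.02  0.749] turn units 0.0
clock: 10.75
position: [0.4797, 0.2968, 0.0326]
ee_rot: [3.039, 0.793, -0.001]
force: [-0.2, -0.0, -2.2]
width: 0.279
gripper_force: 40.0
```

```bash
python3 -m creep '[[0,0,0.03,0,0.1],[0,0,0.03,0,0.1],[0,0,0,0,0.1]]'; python3 -m creep '[[0,0,0.02,0,0.1],[0,0,0,0,0.1]]';python3 -m creep '[[0,0,0.02,0,0.1],[0,0,0,0,0.1]]'
```

```text
clock: 11.12
position: [0.4801, 0.297, 0.0308]
ee_rot: [-3.04, -0.793, -0.0]
force: [0.0, -0.6, -1.4]
width: 0.286
gripper_force: 40.0
clock: 11.38
position: [0.4801, 0.297, 0.0299]
ee_rot: [-3.04, -0.793, 0.0]
force: [-0.4, 0.2, -1.4]
width: 0.28
gripper_force: 40.0
clock: 11.62
position: [0.4801, 0.297, 0.0293]
ee_rot: [-3.04, -0.793, -0.0]
force: [-1.9, -1.4, 2.8]
width: 0.283
gripper_force: 40.0
```

Contact is felt on the lower plate. Now I slide in while watching the force.

```bash
python3 -m creep '[[0.125,0,0,0,0.1],[0.125,0,0,0,0.1],[0.125,0,0,0,0.1],[0,0,0,0,0.1]]'; python3 -m creep '[[0.125,0,0,0,0.1],[0.125,0,0,0,0.1],[0.125,0,0,0,0.1],[0,0,0,0,0.1]]'
python3 - <<'E'
from h import *
todo(.480,.297,.0295,-60.7)
d=shot('top','t2.png');cv2.imwrite('pics/t2c.png',cv2.resize(d['pixels'][120:230,225:355],None,fx=5,fy=5,interpolation=2))
E
```

```text
clock: 12.12
position: [0.4941, 0.3048, 0.0293]
ee_rot: [-3.04, -0.793, -0.002]
force: [-0.9, 0.3, 2.8]
width: 0.285
gripper_force: 40.0
clock: 12.62
position: [0.5068, 0.3118, 0.0292]
ee_rot: [-3.04, -0.793, -0.001]
force: [-1.3, -0.9, 3.5]
width: 0.283
gripper_force: 40.0
pos [0.5068 0.3118 0.0292] tooly -60.76 tilt [ 0.  0. -1.] w 0.283 F [-1.3 -0.9  3.5] t 12.625
units in axes -60.8 [-0.765 -0.003 -0.006] turn units -0.02
units in axes -60.7 [-0.765 -0.004 -0.006] turn units -0.02
```

View pics/t2c.png

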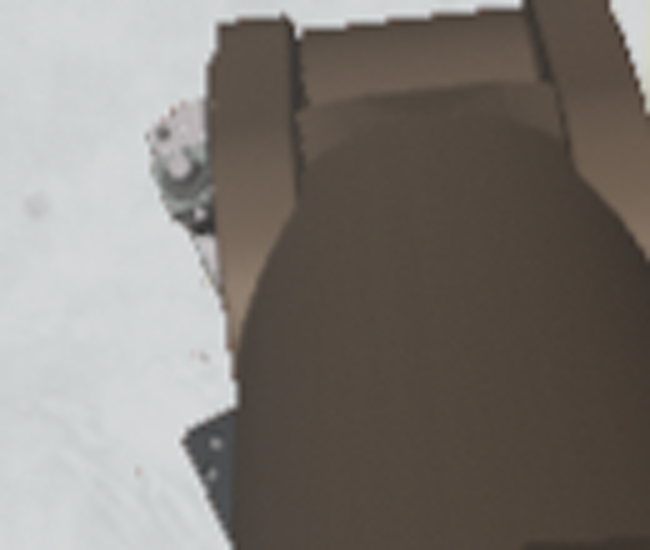

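The arm hides the opening from the top camera, so I'll go by force.

```bash
for n in 1; do
python3 -m creep '[[0.1,0,0,0,0.1],[0,0,0,0,0.1]]' | sed -n '2p;4p'
python3 -m creep '[[0.1,0,0,0,0.1],[0,0,0,0,0.1]]' | sed -n '2p;4p'
python3 -m creep '[[0.1,0,0,0,0.1],[0,0,0,0,0.1]]' | sed -n '2p;4p'
done
```

```text
position: [0.5098, 0.3135, 0.0292]
force: [-3.8, -1.9, 6.1]
position: [0.5133, 0.3155, 0.0292]
force: [-2.9, -1.7, 5.1]
position: [0.5167, 0.3174, 0.0293]
force: [-3.4, -1.7, 7.0]
```

```bash
python3 -c "
from h import *
s=readout.observe();print(s['ft_torque'],s['force'])"
python3 -m creep '[[0.075,0,0,0,0.1],[0,0,0,0,0.1],[0,0,0,0,0.1]]' | sed -n '2p;4p'
python3 -c "
from h import *
s=readout.observe();print(s['ft_torque'],s['force'])"
python3 -m creep '[[0.075,0,0,0,0.1],[0,0,0,0,0.1],[0,0,0,0,0.1]]' | sed -n '2p;4p'
python3 - <<'E'
from h import *
s=readout.observe();print(s['ft_torque'],s['force'])
d=shot('scene','s2.png');cv2.imwrite('pics/s2c.png',cv2.resize(d['pixels'][120:240,260:420],None,fx=5,fy=5,interpolation=2))
E
```

```text
[-0.26557565  0.45689607 -0.0470754 ] [-3.38960349 -1.65990438  6.9754082 ]
position: [0.5191, 0.3188, 0.0292]
force: [-3.4, -1.9, 6.4]
[-0.32433592  0.56541186  0.03027932] [-3.3860336  -1.85804387  6.4293178 ]
position: [0.5217, 0.3202, 0.0293]
force: [-4.1, -2.4, 7.0]
[-0.34710251  0.53672282 -0.00967466] [-4.08891866 -2.38972443  6.98853124]
```

View pics/s2c.png

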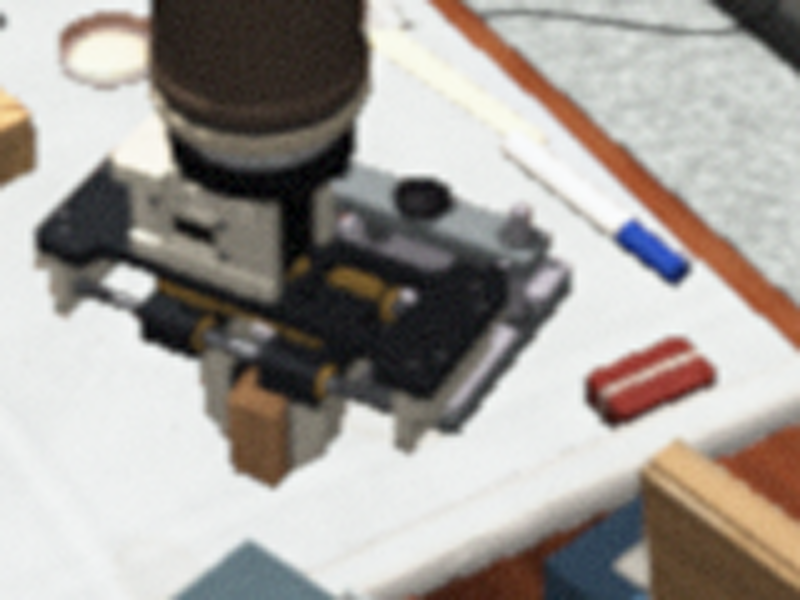

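The scene view shows the block held and the press and weight undisturbed. The drag so far is explained by Fz × 0.6 on the lower plate alone, so I'll ease the down-force before continuing.

```bash
python3 -m creep '[[0,0,-0.012,0,0.1],[0,0,0,0,0.1],[0,0,0,0,0.1]]' | sed -n '2p;4p'
python3 -m creep '[[0.06,0,0,0,0.1],[0,0,0,0,0.1],[0,0,0,0,0.1]]' | sed -n '2p;4p'
python3 -m creep '[[0.06,0,0,0,0.1],[0,0,0,0,0.1],[0,0,0,0,0.1]]' | sed -n '2p;4p'
python3 -c "
from h import *
s=readout.observe();print(s['ft_torque'],s['force'])"
```

```text
position: [0.5219, 0.3204, 0.0294]
force: [-1.1, -1.3, 0.4]
position: [0.5241, 0.3217, 0.0295]
force: [0.2, 0.4, -1.5]
position: [0.5262, 0.3229, 0.0296]
force: [0.3, 0.4, -3.4]
[-0.06315006  0.09266589  0.03353512] [ 0.28836582  0.40272095 -3.37700132]
```

```bash
python3 -m creep '[[0.06,0,0,0,0.1],[0,0,0,0,0.1],[0,0,0,0,0.1]]' | sed -n '2p;4p'
python3 -m creep '[[0.06,0,0,0,0.1],[0,0,0,0,0.1],[0,0,0,0,0.1]]' | sed -n '2p;4p'
python3 -c "
from h import *
s=readout.observe();print(s['ft_torque'],s['force'])"
```

```text
position: [0.5276, 0.3236, 0.0295]
force: [-4.4, -2.5, 2.4]
position: [0.529, 0.3243, 0.0295]
force: [-7.4, -3.6, 5.6]
[-0.79979155  1.55213791 -0.00855404] [-7.44593199 -3.63515012  5.60170024]
```

Touch: the drag stepped from 0 to about 8 N. A few more millimetres gives a firm snug fit (limit 30 mm past touch).

```bash
python3 -m creep '[[0.06,0,0,0,0.1],[0,0,0,0,0.1],[0,0,0,0,0.1]]' | sed -n '2p;4p'
python3 -m creep '[[0.06,0,0,0,0.1],[0,0,0,0,0.1],[0,0,0,0,0.1]]' | sed -n '2p;4p'
python3 -m creep '[[0.06,0,0,0,0.1],[0,0,0,0,0.1],[0,0,0,0,0.1]]' | sed -n '2p;4p'
python3 - <<'E'
from h import *
s=readout.observe();print(s['ft_torque'],s['force'])
todo(.529,.3243,.0295,-60.7)
d=shot('wrist','w4.png');C=cloud(d)
o=s['position'][:2];u=np.array([.872,.489])
B=C[5:215,312:332].reshape(-1,3);a=(B[:,:2]-o)@u
for lo in np.arange(.02,.13,.01):
    k=(a>lo)&(a<lo+.01);print(round(lo,2),k.sum(),np.median(B[k,2]).round(4) if k.any() else '')
E
```

```text
position: [0.5308, 0.3253, 0.0296]
force: [-8.5, -4.5, 6.4]
position: [0.5327, 0.3263, 0.0295]
force: [-10.5, -5.0, 8.5]
position: [0.5346, 0.3273, 0.0296]
force: [-10.9, -6.3, 9.7]
[-1.1906684   2.00543079  0.03342001] [-10.86010774  -6.34380441   9.71338827]
pos [0.5346 0.3273 0.0296] tooly -60.78 tilt [-0.004 -0.002 -1.   ] w 0.283 F [-10.9  -6.3   9.7] t 17.225
units in axes -60.8 [-0.158 -0.003  0.002] turn units -0.02
units in axes -60.7 [-0.158 -0.003  0.002] turn units -0.02
0.02 328 0.0292
0.03 397 0.0286
0.04 409 0.028
0.05 407 0.0275
0.06 432 0.0268
0.07 474 0.0268
0.08 480 0.0369
0.09 515 0.0369
0.1 522 0.0369
0.11 236 0.0368
0.12 0
```

View pics/w4.png

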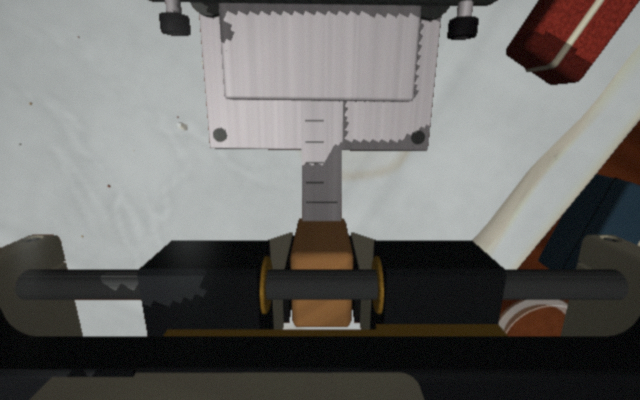

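The wrist view shows the blade square and central under the upper plate, whose front edge is at row 99. The depth is about 50 mm, roughly 8 mm past touch, and the plate is lifted about 0.4 mm. I'll let it settle, then hand in.

```bash
python3 -m creep '[[0,0,0,0,0.1],[0,0,0,0,0.1],[0,0,0,0,0.1],[0,0,0,0,0.1]]' && python3 -c "
from cell import sign_off
print(sign_off())"
```

```text
clock: 17.77
position: [0.5346, 0.3273, 0.0296]
ee_rot: [3.04, 0.792, -0.007]
force: [-11.5, -6.2, 9.0]
width: 0.285
gripper_force: 40.0
the job is handed in; nothing more can be done
None
```

I handed the job in at 17.8 s, with the gauge still gripped at 40 N and held still, about 50 mm deep. By my estimate that is roughly 8 mm past first touch with the upper plate lifted about 0.4 mm; no verdict was returned.

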